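# Lock the dust dome onto the movement holder

## Task

Cover the watch movement: pick the green glass dust dome out of the boxwood tray by its brass wing grip and set it upright into the round bayonet socket of the brass movement holder, feeling for the angle at which its two lugs drop into the two slots. Gently press it down against the spring, turn it a quarter turn clockwise (seen from above) while it is held down, and let go, so that it springs up into its locking pockets and stays locked. It is glass, so never force it or tip it over, and leave the case opener, the loupe and the lamp switch as they are.

Things in the scene. Friction and masses are not known exactly. Their poses are not given: they have to be found in the camera images.
- dome: Dust dome, 160 g, 69 mm tall, loose, standing upright in the tray. Origin: centre of its underside; z up. Brass collar 52 mm in diameter (z 0 to 18 mm, lower edge chamfered 3 mm), green glass cap 50 mm in diameter (z 18 to 40 mm), brass wing grip on top. The same after a half turn. The glass may take 40 N at most between dome and holder; pressing home needs about 11 N.
- wing (a point): Grasp point on the dome's axis, 61 mm above its underside, in the brass wing grip: an upright bar 34 mm long along the dome's x, 11 mm thick along its y, from 41 to 69 mm above the underside. Pinch it across its thickness, TCP here.
- lug (a point): Centre of one of the dome's two steel lugs, at its +x side; the other faces away at -x. Each is 6 mm wide (y), 6 mm tall (6 to 12 mm above the dome's underside) and reaches to 31 mm from the dome's axis.
- holder: Movement holder, fixed to the bench: dark steel foot 120 (x) x 84 (y) x 14 mm with a brass thumb nut at each x end; on it an upright round brass bayonet socket, 77 mm outside diameter, open at the top, the movement inside on a sprung plate. Origin: centre of the foot's underside, on the socket's axis; z up. The socket's height and angle on the foot differ every time and are not in this pose.
- mouth (a point): NOMINAL centre of the socket's mouth (top rim), 50 mm above the bench; the true rim is up to 5 mm higher or lower, unmeasured. Bore 55 mm for the 52 mm collar. With its lugs off the slots the dome rests with them on the flat rim, collar 6 mm in the bore. In the slots it drops 5 mm farther freely, then meets the sprung plate.
- slot (a point): NOMINAL place of one of the two slots through the rim (at holder +x and -x); the true slots are turned about the holder's axis by up to 0.55 rad either way, unmeasured, and stay put in use. Seen from above: gaps in the inner steel lip. Each 11 mm wide for the 6 mm lug: 0.06 rad of play either way. Walls stop anticlockwise turning there.
- pocket (a point): NOMINAL place of a pocket (one more across the bore), truly a quarter turn clockwise from the slots, 0.12 rad of play either way, wall beyond. To turn there the lugs must pass under a shoulder: dome pressed 13 to 17 mm below where it rested on the rim (17: hard bottom). Let go in the pockets it rises and is held 9.5 mm below that rest; let go elsewhere it is not locked.
- plate (a joint): How far the sprung plate in the socket is pressed down, m: 0 free (its top 11 mm below the mouth), 0.012 bottomed. It pushes up with about 4 N at 0, 7 N at 0.0045 (dome locked in the pockets), 9.6 N at 0.008 (lugs just clear the shoulder), 12.4 N at 0.012.
- tray: Boxwood parts tray, fixed, 120 x 120 mm, walls 16 mm high and 5 mm thick, floor 5 mm thick. Origin: centre of its underside. The dome stands on its floor.
- opener: Steel case opener, loose bystander: round head 44 mm in diameter and 12 mm high with three 8 mm pins upward, flat handle reaching 102 mm from the head's centre along -y. Origin: centre of the head's underside.
- loupe: Black eye loupe, loose bystander: cone 34 mm wide at the foot, 28 mm tall, standing. Origin: centre of its underside.
- switch (a joint): Small steel toggle switch on the black bakelite lamp base at the robot's left (about x 0.42, y 0.50; the lamp with its green shade is about 0.28 m tall), rad: 0 as found, 0.8 flicked over. To be left alone.
Not all that is in view belongs to the job. What is shaped like the dome but turquoise is not meant. Of the things shaped like the tray, the wooden one is meant.

How it is judged:
By the outcome, as a careful person would: the job done as asked, in the order asked, and still so for the second after the job is handed in, with the robot touching nothing.
It also fails if it takes over 72 s, if anything falls off the work surface, if the arm or the gripper's body presses on something with over 40 N, if the wrist force passes 120 N, or if a joint passes its speed limit or range.

## Robot

A 6-joint arm with a two-finger parallel gripper is mounted at the origin on the work surface. World frame = base frame: x ahead of the robot, y to its left, z up, the work surface at z = 0. Lengths are in m, angles in rad, forces in N, time in s.
With the tool pointing down it reaches from about 0.35 to 0.8 m from the base axis. Payload 7.3 kg.
Tool frame: the origin (TCP) lies between the finger pads, 19 mm behind the fingertips; this is the grasp point; z points along the fingers, y is the line along which they close (so a half turn about z gives the same grasp; the last joint's range is limited). The gripper opens to 85 mm and grips with 20 to 120 N. Pads are 22 mm wide; open, the fingers measure 114 mm over their backs; the gripper's body (76 mm by 85 mm) begins 54 mm behind the grasp point. The pads swing forward as they close: fully open they stand 13 mm farther back than shut.
Start: joints at [-1.461, 0.342, 1.524, -0, 1.275, -0.146], TCP at [0.133, -0.508, 0.25] pointing down, gripper open.
Joint ranges: [-2.53, 2.53], [-0.77, 2.02], [0.04, 2.7], [-1, 4.14], [0.28, 2.66], [-3.11, 3.11]. Speed limits (rad/s): [2.57, 2.57, 3.14, 3.14, 3.14, 3.14].

## Interface

Orientations are given as a unit quaternion [w, x, y, z].
In Python, from workcell import telemetry, camera, get_calibration, ticket gives the robot as it stands.
- The arm moves only by the tool play_rows, never from a script. Its argument "steps" is a list of rows, each an object of numbers: "wx", "wy", "wz": the turn, a rotation vector about the tool's x, y, z in rad; "tx", "ty", "tz": the shift along the tool's x, y, z in mm; "claw": the closure, from 0 (fully open) to 1 (shut). In form: [{"wx": .., "wy": .., "wz": .., "tx": .., "ty": .., "tz": .., "claw": ..}, ...]. A call has 1 to 10 rows; each row shifts and turns the commanded pose from where the row before left it, along the tool's axes as they then stand; what a row does not reach is not made up. A row lasts 1/12 s, in which the tool goes at most 41.7 mm and 7.16 degrees, less where a joint would pass 70% of its speed; a pose out of reach is approached as far as the arm can. A call with a gripper value outside its range is refused whole. The fingers move at their own pace and stop on an object; "newtons" is the grip in N (left out, the last holds). Time passes only in rows, so rows that do not move let the fingers close. It gives the time, the measured TCP pose, the force, the opening and the grip force at its end, in the units of the state.
- telemetry.get_state(): the state, without advancing time (a new reading comes with each control period).
- camera(name): name is "side" or "top"; returns the picture (480x640x3 uint8, red, green, blue); there is no depth.
- get_calibration(name): a dict with "vfov" (degrees; the focal length in pixels is half the picture's height over the tangent of half this angle, whatever the lens; pixels are square), "cx", "cy" (the principal point, pixels), "world_to_cam" (4x4, takes a point from world to camera coordinates). Camera axes: x right, y down, z forward; pixel columns grow to the right and rows downward; lengths in m; the calibration is good to about 2 mm. A picture is of the moment at which its call begins. get_calibration takes no time and is no camera call.
- ticket.job_done(): hands the job in; it is judged then, once.
The state is a dict: "clock": time; "joint_positions": joint angles; "joint_velocities": joint speeds; "joint_torque": joint torques, N m; "eef_pos": TCP position; "orientation": TCP orientation; "wrist_force": force on the tool from outside, world axes, zero at the start; "ft_torque": the same for the moment, N m; "opening": finger opening in m; "gripper_force": force on a finger pad.
Only numpy, scipy, OpenCV 4.12 (cv2) and the standard library are available. Lean on these libraries where they do the work, as an engineer would, in place of code of your own. Each camera call takes 0.05 s, during which the arm holds its last target. There are 200 camera calls.

## Working session

There is one attempt and no reset: what is moved stays moved. The work goes in short steps, Python scripts to look and compute and a tool call to move; the robot and the scene stay as the last step left them, time stands still between calls to the robot, and variables do not carry over. Pictures are saved under pics/ and viewed, at most 10 in all, crops included, and the job is handed in when it is done.

Besides the shell and the picture viewer there is one more tool, called after "Request:" as name(argument=value, ...), one argument or row to a line, values as JSON. play_rows: Moves the arm, as the interface text tells. Its arguments: {"type":"object","properties":{"steps":{"type":"array","items":{"type":"object","properties":{"wx":{"type":"number"},"wy":{"type":"number"},"wz":{"type":"number"},"tx":{"type":"number"},"ty":{"type":"number"},"tz":{"type":"number"},"claw":{"type":"number"}}}},"newtons":{"type":"number"}},"required":["steps"]}

```bash
mkdir -p pics; ls
python3 - <<'E'
from workcell import telemetry, camera, get_calibration
import cv2, numpy as np
for n in("top","side"):
    im=camera(n); cv2.imwrite(f"pics/{n}0.png",im[:,:,::-1]); c=get_calibration(n); print(n,c)
print(telemetry.get_state())
E
```

```text
pics
top {'vfov': 51.5221895790275, 'cx': 316.1634064812243, 'cy': 228.4212634891945, 'world_to_cam': array([[-0.01048267, -0.99985543,  0.01338804,  0.16348826],
       [-0.98988638,  0.00848202, -0.14160864,  0.56891588],
       [ 0.14147461, -0.01473708, -0.98983218,  1.06913345],
       [ 0.        ,  0.        ,  0.        ,  1.        ]])}
side {'vfov': 54.58030380285084, 'cx': 319.54504286620164, 'cy': 234.08053608030477, 'world_to_cam': array([[ 0.99694676, -0.07797998, -0.0040347 , -0.54902762],
       [-0.04366154, -0.51386862, -0.85675709,  0.15635044],
       [ 0.06473659,  0.85431737, -0.51570438,  0.84726973],
       [ 0.        ,  0.        ,  0.        ,  1.        ]])}
{'clock': 0.1, 'joint_positions': array([-1.46098619e+00,  3.42656219e-01,  1.52490869e+00,  2.31932605e-06,
        1.27540278e+00, -1.46023258e-01]), 'joint_velocities': array([ 0.00140565, -0.00053599, -0.00213546,  0.00025349, -0.00091638,
        0.00141819]), 'joint_torque': array([ 1.14812909e-03, -4.34447050e+01, -2.46491843e+01, -1.63752511e-04,
        4.70540574e-03, -2.58876781e-06]), 'eef_pos': array([ 0.13282637, -0.5075819 ,  0.24939826]), 'orientation': array([-6.87387391e-04,  9.91829618e-01,  1.27567774e-01,  1.35569664e-05]), 'wrist_force': array([0.20954483, 0.34296999, 0.18892404]), 'ft_torque': array([ 0.04284008,  0.03058371, -0.00537948]), 'gripper_force': 0.0, 'opening': 0.08545225537498183}
```

View pics/top0.png

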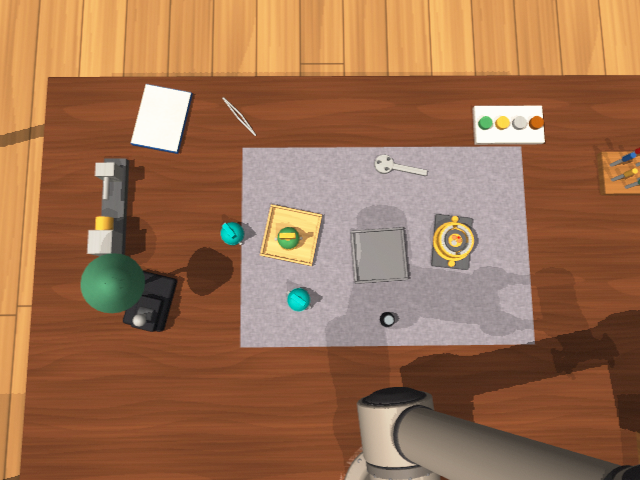

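View pics/side0.png

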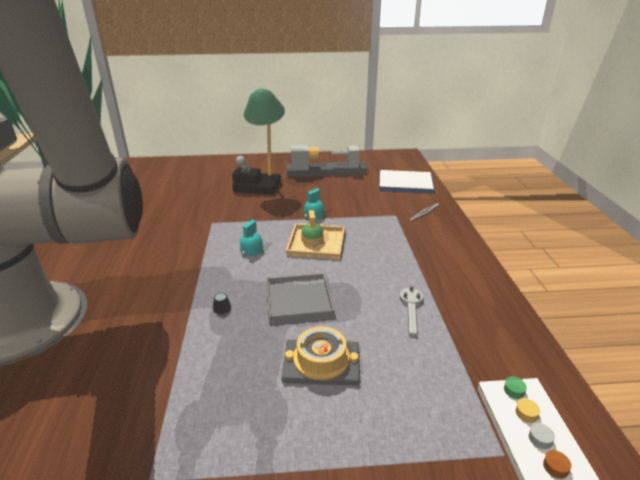

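```bash
cat > h.py <<'E'
import numpy as np, cv2
from workcell import telemetry, camera, get_calibration
def ray(n,u,v):
    c=get_calibration(n); f=240/np.tan(np.radians(c["vfov"]/2)); T=c["world_to_cam"]
    R,t=T[:3,:3],T[:3,3]
    return -R.T@t, R.T@np.array([(u-c["cx"])/f,(v-c["cy"])/f,1])
def onz(n,u,v,z):
    o,d=ray(n,u,v); return o+d*(z-o[2])/d[2]
def proj(n,p):
    c=get_calibration(n); f=240/np.tan(np.radians(c["vfov"]/2)); T=c["world_to_cam"]
    q=T[:3,:3]@np.array(p)+T[:3,3]; return f*q[0]/q[2]+c["cx"],f*q[1]/q[2]+c["cy"]
def crop(im,u,v,h,k): return cv2.resize(im[v-h:v+h,u-h:u+h],None,fx=k,fy=k,interpolation=cv2.INTER_CUBIC)
def two(a,b):
    (o,d),(p,e)=ray(*a),ray(*b)
    s=np.linalg.lstsq(np.c_[d,-e],p-o,rcond=None)[0]; return (o+d*s[0]+p+e*s[1])/2, np.linalg.norm(o+d*s[0]-p-e*s[1])
E
python3 - <<'E'
from h import *
t=cv2.imread("pics/top0.png"); s=cv2.imread("pics/side0.png")
a=np.hstack([crop(t,288,237,20,10)[:, :],crop(t,454,241,30,7)[10:410,10:410]])
b=np.hstack([crop(s,313,230,20,10)[:280],crop(s,322,353,40,5)[60:340]])
cv2.imwrite("pics/z.png",cv2.resize(np.vstack([a,b])[:,:,:],(800,600)) if 0 else np.vstack([a,b])[:, :800]) 
cv2.imwrite("pics/z.png",cv2.resize(cv2.imread("pics/z.png"),None,fx=.88,fy=.88))
E
```

```text
(no output)
```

View pics/z.png

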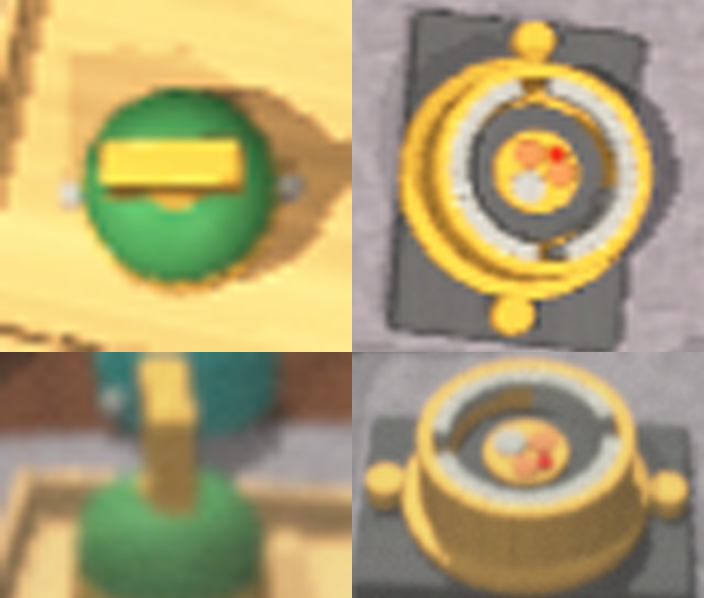

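Run:
```python
from h import *
np.set_printoptions(precision=4,suppress=True)
w=onz("top",287.55,235.3,.074); print("wing",w)
a,b=onz("top",276.07,239.05,.014),onz("top",300.95,238.25,.014); print("lugs",a,b,(a+b)/2,np.arctan2(*(a-b)[1::-1]))
su,sl=("top",455.1,226.55),("top",458.4,252.7)
p=two(su,("side",341.1,342.3));q=two(sl,("side",302,344.3));print(p,q)
for z in(.045,.05,.055):
    p,q=onz(*su,z),onz(*sl,z);print(z,(p+q)/2,np.arctan2(*(p-q)[1::-1]),np.linalg.norm(p-q), onz("side",341.1,342.3,z)/2+onz("side",302,344.3,z)/2)
t=cv2.imread("pics/top0.png"); hsv=cv2.cvtColor(t,cv2.COLOR_BGR2HSV)
# nuts and bar by mask
m=cv2.inRange(hsv,(15,150,150),(32,255,255))
def blob(m,u,v,r):
    k=np.zeros_like(m);cv2.circle(k,(u,v),r,255,-1)
    n,l,s,c=cv2.connectedComponentsWithStats(m&k);i=1+np.argmax(s[1:,4]);return c[i],s[i],l==i
c,s,l=blob(m,288,236,9);print("bar",c,s,cv2.minAreaRect(np.argwhere(l)[:,::-1].astype(np.float32)))
x=t[224:256,284:292].astype(int)
# opening of green / rim ellipse
c,s,l=blob(m,454,241,25);cn=max(cv2.findContours(l.astype(np.uint8),0,1)[0],key=cv2.contourArea);print("brass",c,s)
for n,(u,v) in {"n+":(455,218),"n-":(452,264)}.items():print(n,onz("top",425.43+(535-352)/6.16,212.43+38/6.16,.025) if n=="n+" else onz("top",425.43+(513-352)/6.16,212.43+314/6.16,.025))
```

```text
wing [0.5511 0.2203 0.074 ]
lugs [0.5505 0.249  0.014 ] [0.5518 0.1925 0.014 ] [0.5511 0.2207 0.014 ] 1.5943506182028568
(array([ 0.5721, -0.1513,  0.0452]), np.float64(0.0018935514513418919)) (array([ 0.5119, -0.1545,  0.0492]), np.float64(0.0008879226652855452))
0.045 [ 0.542  -0.1536  0.045 ] 0.0749449808137024 0.0586332148271494 [ 0.5423 -0.1506  0.045 ]
0.05 [ 0.5414 -0.152   0.05  ] 0.07494498081370324 0.058364658531655594 [ 0.5419 -0.1557  0.05  ]
0.055 [ 0.5408 -0.1505  0.055 ] 0.07494498081370299 0.0580961022361619 [ 0.5415 -0.1608  0.055 ]
bar [287.3913 235.5543] [280 233  16   8  92] ((287.5, 236.5), (7.0, 15.0), 90.0)
brass [448.4926 242.6912] [433 216  41  50 544]
n+ [ 0.5924 -0.1583  0.025 ]
n- [ 0.4906 -0.1452  0.025 ]
```

Request:
play_rows(
  steps=[
    {"tx":34,"ty":-20},
    {"tx":34,"ty":-20},
    {"tx":34,"ty":-20},
    {"tx":34,"ty":-20},
    {"tx":34,"ty":-20},
    {"tx":34,"ty":-20},
    {"tx":34,"ty":-20},
    {"tx":34,"ty":-20},
    {"tx":34,"ty":-20},
  ],
)

```text
validation failed for argument at $.st...
```

Request:
play_rows(
  steps=[
    {"tx":22,"ty":-32},
    {"tx":22,"ty":-32},
    {"tx":22,"ty":-32},
    {"tx":22,"ty":-32},
    {"tx":22,"ty":-32},
    {"tx":22,"ty":-32},
    {"tx":22,"ty":-32},
    {"tx":22,"ty":-32},
    {"tx":22,"ty":-32},
    {"tx":22,"ty":-32},
  ],
)

```text
validation failed for argument at $.st...
```

Request:
play_rows(
  steps=[
    {"tx":21,"ty":-33},
    {"tx":21,"ty":-33},
    {"tx":21,"ty":-33},
    {"wz":-0.12},
    {"wz":-0.12},
    {"wz":-0.12},
    {"wz":-0.12},
    {"wz":-0.12},
    {"wz":-0.12},
    {"wz":-0.12},
  ],
)

```text
validation failed for argument at $.st...
```

Request:
play_rows(
  steps=[
    {"wz":-0.12},
    {"wz":-0.12},
    {"wz":-0.12},
    {"wz":-0.12},
    {"wz":-0.02},
    {"tz":30},
    {"tz":30},
  ],
)

```text
validation failed for argument at $.st...
```

Request:
play_rows(
  steps=[
    {"wx":0,"wy":0,"wz":0,"tx":34,"ty":-20,"tz":0,"claw":0},
    {"wx":0,"wy":0,"wz":0,"tx":34,"ty":-20,"tz":0,"claw":0},
    {"wx":0,"wy":0,"wz":0,"tx":34,"ty":-20,"tz":0,"claw":0},
    {"wx":0,"wy":0,"wz":0,"tx":34,"ty":-20,"tz":0,"claw":0},
    {"wx":0,"wy":0,"wz":0,"tx":34,"ty":-20,"tz":0,"claw":0},
    {"wx":0,"wy":0,"wz":0,"tx":34,"ty":-20,"tz":0,"claw":0},
    {"wx":0,"wy":0,"wz":0,"tx":34,"ty":-20,"tz":0,"claw":0},
    {"wx":0,"wy":0,"wz":0,"tx":34,"ty":-20,"tz":0,"claw":0},
    {"wx":0,"wy":0,"wz":0,"tx":34,"ty":-20,"tz":0,"claw":0},
  ],
)

```text
clock: 0.85
eef_pos: [0.3843, -0.2546, 0.2499]
orientation: [-0.0, 0.992, 0.127, -0.0]
wrist_force: [1.5, -0.7, -0.5]
opening: 0.0853
gripper_force: 0.0
```

Request:
play_rows(
  steps=[
    {"wx":0,"wy":0,"wz":0,"tx":22,"ty":-32,"tz":0,"claw":0.5},
    {"wx":0,"wy":0,"wz":0,"tx":22,"ty":-32,"tz":0,"claw":0.5},
    {"wx":0,"wy":0,"wz":0,"tx":22,"ty":-32,"tz":0,"claw":0.5},
    {"wx":0,"wy":0,"wz":0,"tx":22,"ty":-32,"tz":0,"claw":0.5},
    {"wx":0,"wy":0,"wz":0,"tx":22,"ty":-32,"tz":0,"claw":0.5},
    {"wx":0,"wy":0,"wz":0,"tx":22,"ty":-32,"tz":0,"claw":0.5},
    {"wx":0,"wy":0,"wz":0,"tx":22,"ty":-32,"tz":0,"claw":0.5},
    {"wx":0,"wy":0,"wz":0,"tx":22,"ty":-32,"tz":0,"claw":0.5},
    {"wx":0,"wy":0,"wz":0,"tx":22,"ty":-32,"tz":0,"claw":0.5},
    {"wx":0,"wy":0,"wz":0,"tx":22,"ty":-32,"tz":0,"claw":0.5},
  ],
)

```text
clock: 1.68
eef_pos: [0.5153, 0.1109, 0.2497]
orientation: [0.0, 0.992, 0.128, -0.0]
wrist_force: [0.8, -0.9, 0.1]
opening: 0.0429
gripper_force: 0.0
```

Request:
play_rows(
  steps=[
    {"wx":0,"wy":0,"wz":0,"tx":21,"ty":-33,"tz":0,"claw":0.5},
    {"wx":0,"wy":0,"wz":0,"tx":21,"ty":-33,"tz":0,"claw":0.5},
    {"wx":0,"wy":0,"wz":0,"tx":21,"ty":-33,"tz":0,"claw":0.5},
    {"wx":0,"wy":0,"wz":-0.12,"tx":0,"ty":0,"tz":0,"claw":0.5},
    {"wx":0,"wy":0,"wz":-0.12,"tx":0,"ty":0,"tz":0,"claw":0.5},
    {"wx":0,"wy":0,"wz":-0.12,"tx":0,"ty":0,"tz":0,"claw":0.5},
    {"wx":0,"wy":0,"wz":-0.12,"tx":0,"ty":0,"tz":0,"claw":0.5},
    {"wx":0,"wy":0,"wz":-0.12,"tx":0,"ty":0,"tz":0,"claw":0.5},
    {"wx":0,"wy":0,"wz":-0.12,"tx":0,"ty":0,"tz":0,"claw":0.5},
    {"wx":0,"wy":0,"wz":-0.12,"tx":0,"ty":0,"tz":0,"claw":0.5},
  ],
)

```text
clock: 2.52
eef_pos: [0.5509, 0.2206, 0.2494]
orientation: [-0.0, 0.852, 0.523, -0.001]
wrist_force: [0.9, 0.6, -0.2]
opening: 0.0429
gripper_force: 0.0
```

Request:
play_rows(
  steps=[
    {"wx":0,"wy":0,"wz":-0.12,"tx":0,"ty":0,"tz":0,"claw":0.5},
    {"wx":0,"wy":0,"wz":-0.12,"tx":0,"ty":0,"tz":0,"claw":0.5},
    {"wx":0,"wy":0,"wz":-0.12,"tx":0,"ty":0,"tz":0,"claw":0.5},
    {"wx":0,"wy":0,"wz":-0.12,"tx":0,"ty":0,"tz":0,"claw":0.5},
    {"wx":0,"wy":0,"wz":-0.02,"tx":0,"ty":0,"tz":30,"claw":0.5},
    {"wx":0,"wy":0,"wz":0,"tx":0,"ty":0,"tz":30,"claw":0.5},
    {"wx":0,"wy":0,"wz":0,"tx":0,"ty":0,"tz":0,"claw":0.5},
    {"wx":0,"wy":0,"wz":0,"tx":0,"ty":0,"tz":0,"claw":0.5},
  ],
)

```text
clock: 3.18
eef_pos: [0.5502, 0.2204, 0.1887]
orientation: [-0.001, 0.698, 0.716, -0.002]
wrist_force: [-0.4, 0.4, 1.8]
opening: 0.0426
gripper_force: 0.0
```

Run:
```python
from h import *
s=telemetry.get_state();print(s["eef_pos"],s["orientation"],s["opening"],s["joint_positions"],s["wrist_force"])
q=s["orientation"];print("yaw",2*np.arctan2(q[2],q[1]))
```

```text
[0.55024252 0.22035618 0.18868705] [-0.00107974  0.69828447  0.71581714 -0.00186083] 0.04260439616860133 [ 2.51700545e-01  5.18979056e-01  1.41689892e+00 -9.34752111e-05
  1.21001659e+00  2.26938094e-01] [-0.39508058  0.4184407   1.7644254 ]
yaw 1.595591963005948
```

Request:
play_rows(
  steps=[
    {"wx":0,"wy":0,"wz":0,"tx":0,"ty":1,"tz":30,"claw":0.5},
    {"wx":0,"wy":0,"wz":0,"tx":0,"ty":0,"tz":30,"claw":0.5},
    {"wx":0,"wy":0,"wz":0,"tx":0,"ty":0,"tz":25,"claw":0.5},
    {"wx":0,"wy":0,"wz":0,"tx":0,"ty":0,"tz":18,"claw":0.5},
    {"wx":0,"wy":0,"wz":0,"tx":0,"ty":0,"tz":12,"claw":0.5},
    {"wx":0,"wy":0,"wz":0,"tx":0,"ty":0,"tz":7.7,"claw":0.5},
    {"wx":0,"wy":0,"wz":0,"tx":0,"ty":0,"tz":0,"claw":0.5},
    {"wx":0,"wy":0,"wz":0,"tx":0,"ty":0,"tz":0,"claw":0.5},
  ],
)

```text
clock: 3.85
eef_pos: [0.5531, 0.2209, 0.0686]
orientation: [0.001, 0.698, 0.716, 0.001]
wrist_force: [0.5, 0.6, 0.6]
opening: 0.0428
gripper_force: 0.0
```

Run:
```python
from h import *
t,s=camera("top"),camera("side")
a=crop(t,288,237,30,9)[:, :, ::-1]; b=crop(s,313,225,30,9)[:,:,::-1]
cv2.imwrite("pics/g.png",cv2.resize(np.hstack([a,b]),(800,400)))
```

```text
(no output)
```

View pics/g.png

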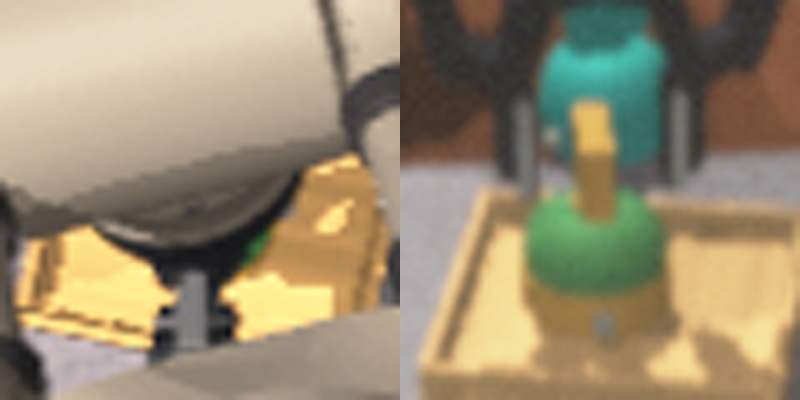

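Request:
play_rows(
  steps=[
    {"wx":0,"wy":0,"wz":0,"tx":0,"ty":-1,"tz":0,"claw":0.7},
    {"wx":0,"wy":0,"wz":0,"tx":0,"ty":0,"tz":0,"claw":0.8},
    {"wx":0,"wy":0,"wz":0,"tx":0,"ty":0,"tz":0,"claw":0.85},
    {"wx":0,"wy":0,"wz":0,"tx":0,"ty":0,"tz":0,"claw":1},
    {"wx":0,"wy":0,"wz":0,"tx":0,"ty":0,"tz":0,"claw":1},
    {"wx":0,"wy":0,"wz":0,"tx":0,"ty":0,"tz":0,"claw":1},
    {"wx":0,"wy":0,"wz":0,"tx":0,"ty":0,"tz":0,"claw":1},
    {"wx":0,"wy":0,"wz":0,"tx":0,"ty":0,"tz":0,"claw":1},
  ],
  newtons=60,
)

```text
clock: 4.62
eef_pos: [0.5517, 0.2207, 0.068]
orientation: [0.0, 0.698, 0.716, 0.001]
wrist_force: [1.0, 0.3, 5.3]
opening: 0.0098
gripper_force: 59.8
```

Run:
```python
from h import *
s=telemetry.get_state();print(s["eef_pos"],s["orientation"],s["opening"],s["gripper_force"],s["wrist_force"],s["ft_torque"])
```

```text
[0.55166625 0.22072628 0.06795644] [4.18408943e-04 6.98209842e-01 7.15892782e-01 6.04226957e-04] 0.009810999636633623 59.839176535606384 [1.02328217 0.34754696 5.31742767] [-0.0043919   0.10824926 -0.02659055]
```

Request:
play_rows(
  steps=[
    {"wx":0,"wy":0,"wz":0,"tx":0,"ty":0,"tz":-5,"claw":1},
    {"wx":0,"wy":0,"wz":0,"tx":0,"ty":0,"tz":-15,"claw":1},
    {"wx":0,"wy":0,"wz":0,"tx":0,"ty":0,"tz":-30,"claw":1},
    {"wx":0,"wy":0,"wz":0,"tx":0,"ty":0,"tz":-30,"claw":1},
    {"wx":0,"wy":0,"wz":0,"tx":0,"ty":0,"tz":-20,"claw":1},
    {"wx":0,"wy":0,"wz":0,"tx":0,"ty":0,"tz":-10,"claw":1},
  ],
)

```text
clock: 5.12
eef_pos: [0.5519, 0.2208, 0.1801]
orientation: [0.001, 0.698, 0.716, 0.002]
wrist_force: [-0.5, 0.1, -1.7]
opening: 0.0097
gripper_force: 58.9
```

Request:
play_rows(
  steps=[
    {"wx":0,"wy":0,"wz":0,"tx":-20,"ty":-2,"tz":0,"claw":1},
    {"wx":0,"wy":0,"wz":0,"tx":-38,"ty":-2,"tz":0,"claw":1},
    {"wx":0,"wy":0,"wz":0,"tx":-38,"ty":-2,"tz":0,"claw":1},
    {"wx":0,"wy":0,"wz":0,"tx":-38,"ty":-2,"tz":0,"claw":1},
    {"wx":0,"wy":0,"wz":0,"tx":-38,"ty":-2,"tz":0,"claw":1},
    {"wx":0,"wy":0,"wz":0,"tx":-38,"ty":-2,"tz":0,"claw":1},
    {"wx":0,"wy":0,"wz":0,"tx":-38,"ty":-2,"tz":0,"claw":1},
    {"wx":0,"wy":0,"wz":0,"tx":-38,"ty":-2,"tz":0,"claw":1},
    {"wx":0,"wy":0,"wz":0,"tx":-38,"ty":-2,"tz":0,"claw":1},
    {"wx":0,"wy":0,"wz":0,"tx":-38,"ty":-2,"tz":0,"claw":1},
  ],
)

```text
clock: 5.95
eef_pos: [0.5391, -0.1433, 0.1762]
orientation: [-0.001, 0.698, 0.716, -0.0]
wrist_force: [0.9, -0.9, -1.9]
opening: 0.0098
gripper_force: 58.8
```

Request:
play_rows(
  steps=[
    {"wx":0,"wy":0,"wz":-0.06,"tx":-11,"ty":0,"tz":0,"claw":1},
    {"wx":0,"wy":0,"wz":-0.12,"tx":0,"ty":0,"tz":0,"claw":1},
    {"wx":0,"wy":0,"wz":-0.12,"tx":0,"ty":0,"tz":0,"claw":1},
    {"wx":0,"wy":0,"wz":-0.12,"tx":0,"ty":0,"tz":0,"claw":1},
    {"wx":0,"wy":0,"wz":-0.12,"tx":0,"ty":0,"tz":0,"claw":1},
    {"wx":0,"wy":0,"wz":-0.12,"tx":0,"ty":0,"tz":0,"claw":1},
    {"wx":0,"wy":0,"wz":-0.12,"tx":0,"ty":0,"tz":0,"claw":1},
    {"wx":0,"wy":0,"wz":-0.12,"tx":0,"ty":0,"tz":0,"claw":1},
    {"wx":0,"wy":0,"wz":-0.12,"tx":0,"ty":0,"tz":0,"claw":1},
    {"wx":0,"wy":0,"wz":-0.12,"tx":0,"ty":0,"tz":0,"claw":1},
  ],
)

```text
clock: 6.78
eef_pos: [0.5397, -0.1525, 0.176]
orientation: [-0.001, 0.199, 0.98, 0.0]
wrist_force: [-0.5, -0.1, -1.0]
opening: 0.0097
gripper_force: 58.8
```

Request:
play_rows(
  steps=[
    {"wx":0,"wy":0,"wz":-0.12,"tx":0,"ty":0,"tz":0,"claw":1},
    {"wx":0,"wy":0,"wz":-0.12,"tx":0,"ty":0,"tz":0,"claw":1},
    {"wx":0,"wy":0,"wz":-0.12,"tx":0,"ty":0,"tz":0,"claw":1},
    {"wx":0,"wy":0,"wz":-0.12,"tx":0,"ty":0,"tz":0,"claw":1},
    {"wx":0,"wy":0,"wz":0,"tx":0,"ty":0,"tz":0,"claw":1},
    {"wx":0,"wy":0,"wz":0,"tx":0,"ty":0,"tz":0,"claw":1},
    {"wx":0,"wy":0,"wz":0,"tx":0,"ty":0,"tz":0,"claw":1},
  ],
)

```text
clock: 7.37
eef_pos: [0.5402, -0.1526, 0.1767]
orientation: [-0.001, -0.035, 0.999, 0.0]
wrist_force: [-0.2, 0.1, -1.6]
opening: 0.0099
gripper_force: 58.8
```

```bash
cat >> h.py <<'E'
def st():
    s=telemetry.get_state();q=s["orientation"];np.set_printoptions(precision=4,suppress=True)
    print(round(s["clock"],2),s["eef_pos"],"yaw",round((2*np.arctan2(q[2],q[1]))%(2*np.pi),4),"tilt",q[[0,3]],"F",s["wrist_force"],"M",s["ft_torque"],s["gripper_force"],"j6",s["joint_positions"][5])
E
python3 - <<'E'
from h import *
st()
t,s=camera("top"),camera("side")
cv2.imwrite("pics/top1.png",t[:,:,::-1]);cv2.imwrite("pics/side1.png",s[:,:,::-1])
a=crop(t,456,238,35,8)[:, :, ::-1]; b=crop(s,322,320,60,7)[:,:,::-1]
cv2.imwrite("pics/h.png",np.hstack([cv2.resize(a,(300,300)),cv2.resize(b,(500,500))[:300]]) if 0 else cv2.resize(b,(600,600)))
E
```

```text
7.37 [ 0.5402 -0.1526  0.1767] yaw 3.2123 tilt [-0.0006  0.0002] F [-0.1586  0.1206 -1.6286] M [ 0.0225 -0.033  -0.0122] 58.77549648284912 j6 -2.053402037285797
```

View pics/h.png

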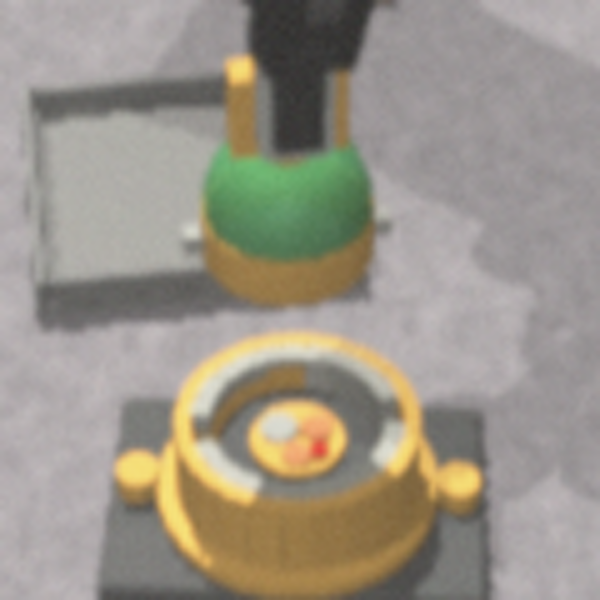

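Run:
```python
from h import *
z=.1767-.052
a,b=onz("side",339,305,z),onz("side",300,307,z);print("dome",(a+b)/2,np.arctan2(*(a-b)[1::-1]),np.linalg.norm(a-b))
p,q=onz("side",342.6,343.6,.046),onz("side",303,345,.046);print("sock",(p+q)/2,np.arctan2(*(p-q)[1::-1]),np.linalg.norm(p-q))
# rim ellipse of silver lip / brass outer rim in top image
t=cv2.imread("pics/top0.png");h=cv2.cvtColor(t,cv2.COLOR_BGR2HSV)
m=((h[...,1]<60)&(h[...,2]>170)).astype(np.uint8)[222:258,436:476]
print(m.sum()); ys,xs=np.nonzero(m)
hull=cv2.convexHull(np.c_[xs,ys].astype(np.int32));e=cv2.fitEllipse(hull);print(e)
for zz in(.046,.05):print(onz("top",e[0][0]+436,e[0][1]+222,zz))
```

```text
dome [ 0.53905636 -0.15552753  0.1247    ] -0.003914505280969502 0.05758579108244247
sock [ 0.54400469 -0.15396421  0.046     ] -0.03303655744423301 0.061986009222296044
249
((32.18939208984375, 17.351293563842773), (35.861568450927734, 54.54890441894531), 91.26569366455078)
[ 0.5421287  -0.17875715  0.046     ]
[ 0.54165739 -0.17746194  0.05      ]
```

```bash
python3 - <<'E'
from h import *
C={}
for n,f,(u,v),r in(("top","top0",(456,240),16),("side","side0",(322,347),26)):
    t=cv2.imread(f"pics/{f}.png");h=cv2.cvtColor(t,cv2.COLOR_BGR2HSV)
    m=((h[...,1]<50)&(h[...,2]>175)).astype(np.uint8)
    k=np.zeros_like(m);cv2.ellipse(k,(u,v),(r+3,r+3) if n=="top" else (26,21),0,0,360,1,-1);m&=k
    cv2.imwrite(f"pics/m_{n}.png",crop(m*255,u,v,30,10)); 
    ys,xs=np.nonzero(m);print(n,m.sum(),xs.min(),xs.max(),ys.min(),ys.max())
    c=np.array([u,v],float)
    P=np.c_[xs,ys].astype(float); 
    hull=cv2.convexHull(P.astype(np.int32));e=cv2.fitEllipse(hull);print(e);C[n]=e[0]
print(two(("top",*C["top"]),("side",*C["side"])))
E
python3 -c "
import cv2,numpy as np
cv2.imwrite('pics/m.png',cv2.resize(np.hstack([cv2.imread('pics/m_top.png'),cv2.imread('pics/m_side.png')]),(800,400)))"
```

```text
top 180 442 470 225 253
((455.98681640625, 239.3438720703125), (28.380027770996094, 29.790647506713867), 135.73193359375)
side 258 301 345 326 358
((322.61285400390625, 342.4468688964844), (31.71256446838379, 44.31103515625), 78.41513061523438)
(array([ 0.54307482, -0.15124158,  0.04719432]), np.float64(0.0016483814765484806))
```

View pics/m.png

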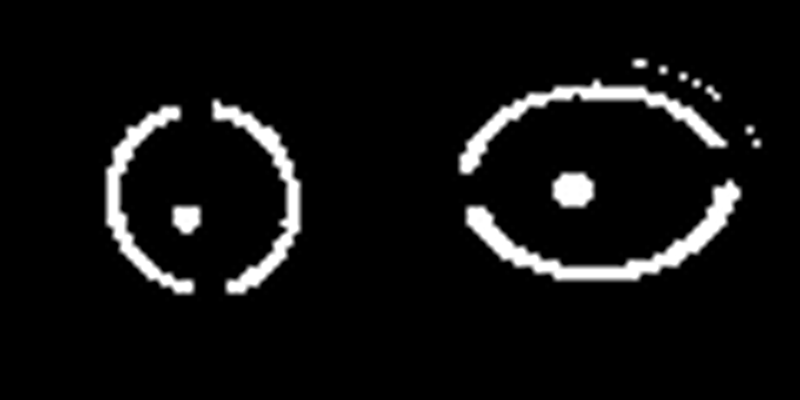

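Request:
play_rows(
  steps=[
    {"wx":0,"wy":0,"wz":0,"tx":-3.4,"ty":1.4,"tz":10,"claw":1},
    {"wx":0,"wy":0,"wz":0,"tx":0,"ty":0,"tz":20,"claw":1},
    {"wx":0,"wy":0,"wz":0,"tx":0,"ty":0,"tz":15,"claw":1},
    {"wx":0,"wy":0,"wz":0,"tx":0,"ty":0,"tz":8,"claw":1},
    {"wx":0,"wy":0,"wz":0,"tx":0,"ty":0,"tz":4,"claw":1},
    {"wx":0,"wy":0,"wz":0,"tx":0,"ty":0,"tz":0,"claw":1},
    {"wx":0,"wy":0,"wz":0,"tx":0,"ty":0,"tz":0,"claw":1},
    {"wx":0,"wy":0,"wz":0,"tx":0,"ty":0,"tz":0,"claw":1},
  ],
)

```text
clock: 8.13
eef_pos: [0.5443, -0.1514, 0.1212]
orientation: [0.001, -0.037, 0.999, -0.0]
wrist_force: [0.2, -0.4, -2.0]
opening: 0.0099
gripper_force: 58.8
```

Run:
```python
from h import *
st()
t,s=camera("top"),camera("side")
cv2.imwrite("pics/h2.png",cv2.resize(crop(s,322,330,50,7)[:,:,::-1],(600,600)))
```

```text
8.13 [ 0.5443 -0.1514  0.1212] yaw 3.2156 tilt [ 0.0008 -0.0004] F [ 0.2426 -0.3745 -2.0329] M [ 0.0173 -0.0448 -0.0387] 58.82625460624695 j6 -2.0515876392263785
```

View pics/h2.png

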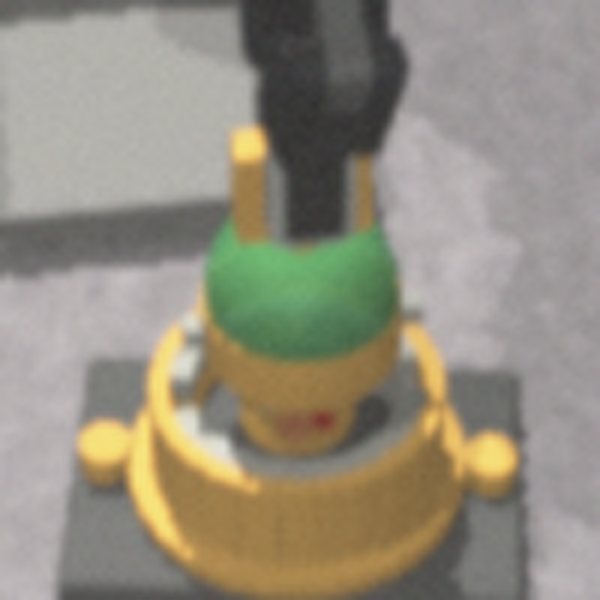

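Request:
play_rows(
  steps=[
    {"wx":0,"wy":0,"wz":0,"tx":0,"ty":0,"tz":2,"claw":1},
    {"wx":0,"wy":0,"wz":0,"tx":0,"ty":0,"tz":2,"claw":1},
    {"wx":0,"wy":0,"wz":0,"tx":0,"ty":0,"tz":2,"claw":1},
    {"wx":0,"wy":0,"wz":0,"tx":0,"ty":0,"tz":2,"claw":1},
    {"wx":0,"wy":0,"wz":0,"tx":0,"ty":0,"tz":2,"claw":1},
    {"wx":0,"wy":0,"wz":0,"tx":0,"ty":0,"tz":1,"claw":1},
    {"wx":0,"wy":0,"wz":0,"tx":0,"ty":0,"tz":0,"claw":1},
  ],
)

```text
clock: 8.82
eef_pos: [0.5436, -0.1511, 0.1089]
orientation: [-0.0, -0.037, 0.999, 0.0]
wrist_force: [0.8, 0.3, -2.6]
opening: 0.0095
gripper_force: 58.8
```

Request:
play_rows(
  steps=[
    {"wx":0,"wy":0,"wz":0,"tx":0,"ty":0,"tz":1,"claw":1},
    {"wx":0,"wy":0,"wz":0,"tx":0,"ty":0,"tz":1,"claw":1},
    {"wx":0,"wy":0,"wz":0,"tx":0,"ty":0,"tz":1,"claw":1},
    {"wx":0,"wy":0,"wz":0,"tx":0,"ty":0,"tz":0,"claw":1},
  ],
)

```text
clock: 9.15
eef_pos: [0.5437, -0.1511, 0.1061]
orientation: [-0.0, -0.037, 0.999, 0.0]
wrist_force: [0.5, -0.2, -2.3]
opening: 0.0099
gripper_force: 58.8
```

Request:
play_rows(
  steps=[
    {"wx":0,"wy":0,"wz":0,"tx":0,"ty":0,"tz":1,"claw":1},
    {"wx":0,"wy":0,"wz":0,"tx":0,"ty":0,"tz":1,"claw":1},
    {"wx":0,"wy":0,"wz":0,"tx":0,"ty":0,"tz":0,"claw":1},
  ],
)

```text
clock: 9.4
eef_pos: [0.5437, -0.1511, 0.1041]
orientation: [-0.0, -0.037, 0.999, 0.0]
wrist_force: [-0.8, 0.3, -1.6]
opening: 0.0099
gripper_force: 58.8
```

Request:
play_rows(
  steps=[
    {"wx":0,"wy":0,"wz":0,"tx":0,"ty":0,"tz":1,"claw":1},
    {"wx":0,"wy":0,"wz":0,"tx":0,"ty":0,"tz":1,"claw":1},
    {"wx":0,"wy":0,"wz":0,"tx":0,"ty":0,"tz":0,"claw":1},
  ],
)

```text
clock: 9.65
eef_pos: [0.5437, -0.1511, 0.1021]
orientation: [-0.0, -0.037, 0.999, 0.0]
wrist_force: [1.1, 0.0, -0.9]
opening: 0.0098
gripper_force: 58.8
```

Request:
play_rows(
  steps=[
    {"wx":0,"wy":0,"wz":0,"tx":0,"ty":0,"tz":1,"claw":1},
    {"wx":0,"wy":0,"wz":0,"tx":0,"ty":0,"tz":1,"claw":1},
    {"wx":0,"wy":0,"wz":0,"tx":0,"ty":0,"tz":0,"claw":1},
  ],
)

```text
clock: 9.9
eef_pos: [0.5436, -0.1511, 0.1001]
orientation: [-0.0, -0.037, 0.999, 0.0]
wrist_force: [0.6, 0.5, -1.4]
opening: 0.0097
gripper_force: 58.8
```

```bash
python3 -c "
from h import *
st()"
```

```text
9.9 [ 0.5436 -0.1511  0.1001] yaw 3.2158 tilt [-0.0002  0.    ] F [ 0.5559  0.5099 -1.3505] M [0.0491 0.0029 0.07  ] 58.82581830024719 j6 -2.0518043941814272
```

Request:
play_rows(
  steps=[
    {"wx":0,"wy":0,"wz":0,"tx":0,"ty":0,"tz":0.5,"claw":1},
    {"wx":0,"wy":0,"wz":0,"tx":0,"ty":0,"tz":0.5,"claw":1},
    {"wx":0,"wy":0,"wz":0,"tx":0,"ty":0,"tz":0,"claw":1},
  ],
)

```text
clock: 10.15
eef_pos: [0.5437, -0.1511, 0.0992]
orientation: [-0.0, -0.037, 0.999, -0.0]
wrist_force: [0.1, -0.8, -0.8]
opening: 0.0097
gripper_force: 58.8
```

Request:
play_rows(
  steps=[
    {"wx":0,"wy":0,"wz":0,"tx":0,"ty":0,"tz":0.5,"claw":1},
    {"wx":0,"wy":0,"wz":0,"tx":0,"ty":0,"tz":0.5,"claw":1},
    {"wx":0,"wy":0,"wz":0,"tx":0,"ty":0,"tz":0,"claw":1},
  ],
)

```text
clock: 10.4
eef_pos: [0.5437, -0.1511, 0.0982]
orientation: [-0.0, -0.037, 0.999, -0.0]
wrist_force: [-0.2, -0.2, -2.1]
opening: 0.0096
gripper_force: 58.8
```

Request:
play_rows(
  steps=[
    {"wx":0,"wy":0,"wz":0,"tx":0,"ty":0,"tz":0.5,"claw":1},
    {"wx":0,"wy":0,"wz":0,"tx":0,"ty":0,"tz":0.5,"claw":1},
    {"wx":0,"wy":0,"wz":0,"tx":0,"ty":0,"tz":0,"claw":1},
  ],
)

```text
clock: 10.65
eef_pos: [0.5438, -0.1511, 0.0976]
orientation: [0.0, -0.037, 0.999, -0.0]
wrist_force: [-0.9, -0.7, 2.3]
opening: 0.0099
gripper_force: 59.2
```

Request:
play_rows(
  steps=[
    {"wx":0,"wy":0,"wz":0,"tx":0,"ty":0,"tz":0.5,"claw":1},
    {"wx":0,"wy":0,"wz":0,"tx":0,"ty":0,"tz":0.5,"claw":1},
    {"wx":0,"wy":0,"wz":0,"tx":0,"ty":0,"tz":0,"claw":1},
  ],
)

```text
clock: 10.9
eef_pos: [0.5438, -0.1511, 0.0964]
orientation: [0.0, -0.037, 0.999, -0.0]
wrist_force: [-1.9, 0.3, 2.7]
opening: 0.0098
gripper_force: 59.3
```

```bash
python3 -c "
from h import *
st()
s=camera('side');cv2.imwrite('pics/h3.png',cv2.resize(crop(s,322,335,40,8)[:,:,::-1],(560,560)))"
```

```text
10.9 [ 0.5438 -0.1511  0.0964] yaw 3.2159 tilt [ 0.0001 -0.0001] F [-1.8504  0.2817  2.732 ] M [0.1441 0.2507 0.0073] 59.31996703147888 j6 -2.051833185542148
```

View pics/h3.png

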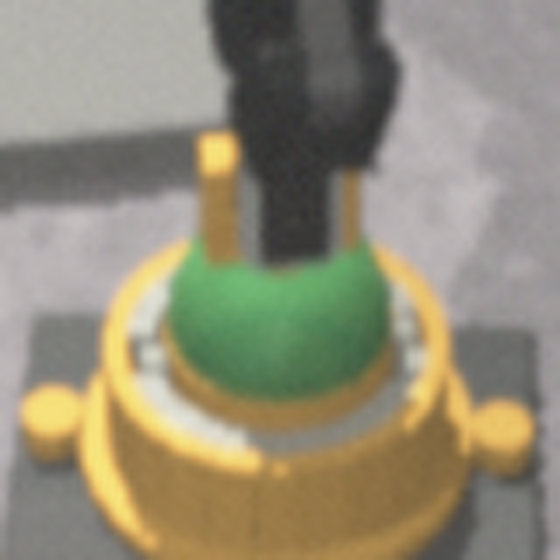

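Request:
play_rows(
  steps=[
    {"wx":0,"wy":0,"wz":0,"tx":0.3,"ty":0,"tz":1,"claw":1},
    {"wx":0,"wy":0,"wz":0,"tx":0,"ty":0,"tz":1,"claw":1},
    {"wx":0,"wy":0,"wz":0,"tx":0,"ty":0,"tz":1,"claw":1},
    {"wx":0,"wy":0,"wz":0,"tx":0,"ty":0,"tz":1,"claw":1},
    {"wx":0,"wy":0,"wz":0,"tx":0,"ty":0,"tz":0,"claw":1},
  ],
)

```text
clock: 11.37
eef_pos: [0.5438, -0.1512, 0.0924]
orientation: [0.0, -0.037, 0.999, -0.0]
wrist_force: [-0.6, 1.5, 5.7]
opening: 0.0096
gripper_force: 59.9
```

Request:
play_rows(
  steps=[
    {"wx":0,"wy":0,"wz":0,"tx":0,"ty":0,"tz":1,"claw":1},
    {"wx":0,"wy":0,"wz":0,"tx":0,"ty":0,"tz":1,"claw":1},
    {"wx":0,"wy":0,"wz":0,"tx":0,"ty":0,"tz":1,"claw":1},
    {"wx":0,"wy":0,"wz":0,"tx":0,"ty":0,"tz":0,"claw":1},
  ],
)

```text
clock: 11.7
eef_pos: [0.5438, -0.1512, 0.0897]
orientation: [0.0, -0.037, 0.999, -0.0]
wrist_force: [-0.7, 2.2, 7.3]
opening: 0.01
gripper_force: 60.1
```

```bash
python3 -c "
from h import *
st()"
```

```text
11.7 [ 0.5438 -0.1512  0.0897] yaw 3.2158 tilt [ 0.0005 -0.0002] F [-0.6604  2.2494  7.3324] M [ 0.2835  0.2    -0.0174] 60.099225640296936 j6 -2.052057448589695
```

Request:
play_rows(
  steps=[
    {"wx":0,"wy":0,"wz":0,"tx":0,"ty":0,"tz":1,"claw":1},
    {"wx":0,"wy":0,"wz":0,"tx":0,"ty":-0.2,"tz":1.1,"claw":1},
    {"wx":0,"wy":0,"wz":0,"tx":0,"ty":0,"tz":0,"claw":1},
    {"wx":0,"wy":0,"wz":0.05,"tx":0,"ty":0,"tz":0,"claw":1},
    {"wx":0,"wy":0,"wz":0.05,"tx":0,"ty":0,"tz":0,"claw":1},
    {"wx":0,"wy":0,"wz":0.05,"tx":0,"ty":0,"tz":0,"claw":1},
    {"wx":0,"wy":0,"wz":0,"tx":0,"ty":0,"tz":0,"claw":1},
  ],
)

```text
clock: 12.28
eef_pos: [0.5442, -0.1518, 0.0881]
orientation: [0.001, 0.039, 0.999, -0.001]
wrist_force: [-1.1, -0.0, 7.6]
opening: 0.0098
gripper_force: 60.3
```

```bash
python3 -c "
from h import *
st()"
```

```text
12.28 [ 0.5442 -0.1518  0.0881] yaw 3.0633 tilt [ 0.001  -0.0005] F [-1.0633 -0.006   7.616 ] M [ 0.0437  0.1201 -0.0773] 60.31207323074341 j6 -1.899758378396052
```

Request:
play_rows(
  steps=[
    {"wx":0,"wy":0,"wz":0.1,"tx":0,"ty":0,"tz":0.3,"claw":1},
    {"wx":0,"wy":0,"wz":0.1,"tx":0,"ty":0,"tz":0,"claw":1},
    {"wx":0,"wy":0,"wz":0.1,"tx":0,"ty":0,"tz":0,"claw":1},
    {"wx":0,"wy":0,"wz":0.1,"tx":0,"ty":0,"tz":0,"claw":1},
    {"wx":0,"wy":0,"wz":0.1,"tx":0,"ty":0,"tz":0,"claw":1},
    {"wx":0,"wy":0,"wz":0.1,"tx":0,"ty":0,"tz":0,"claw":1},
    {"wx":0,"wy":0,"wz":0,"tx":0,"ty":0,"tz":0,"claw":1},
  ],
)

```text
clock: 12.87
eef_pos: [0.5443, -0.152, 0.0878]
orientation: [0.001, 0.334, 0.943, -0.0]
wrist_force: [-0.0, -0.2, 9.2]
opening: 0.0098
gripper_force: 60.3
```

```bash
python3 -c "
from h import *
st()"
```

```text
12.87 [ 0.5443 -0.152   0.0878] yaw 2.4605 tilt [ 0.0014 -0.0003] F [-0.0298 -0.2425  9.2007] M [-0.0589  0.1342 -0.0581] 60.33221125602722 j6 -1.2970702776825462
```

Request:
play_rows(
  steps=[
    {"wx":0,"wy":0,"wz":0.1,"tx":0,"ty":0,"tz":0,"claw":1},
    {"wx":0,"wy":0,"wz":0.1,"tx":0,"ty":0,"tz":0,"claw":1},
    {"wx":0,"wy":0,"wz":0.1,"tx":0,"ty":0,"tz":0,"claw":1},
    {"wx":0,"wy":0,"wz":0.1,"tx":0,"ty":0,"tz":0,"claw":1},
    {"wx":0,"wy":0,"wz":0.1,"tx":0,"ty":0,"tz":0,"claw":1},
    {"wx":0,"wy":0,"wz":0.1,"tx":0,"ty":0,"tz":0,"claw":1},
    {"wx":0,"wy":0,"wz":0.1,"tx":0,"ty":0,"tz":0,"claw":1},
    {"wx":0,"wy":0,"wz":0,"tx":0,"ty":0,"tz":0,"claw":1},
  ],
)

```text
clock: 13.53
eef_pos: [0.5438, -0.1519, 0.0877]
orientation: [0.001, 0.637, 0.771, -0.0]
wrist_force: [-2.3, -1.1, 9.0]
opening: 0.0097
gripper_force: 60.4
```

Request:
play_rows(
  steps=[
    {"wx":0,"wy":0,"wz":0.06,"tx":0,"ty":0,"tz":0,"claw":1},
    {"wx":0,"wy":0,"wz":0.06,"tx":0,"ty":0,"tz":0,"claw":1},
    {"wx":0,"wy":0,"wz":0,"tx":0,"ty":0,"tz":0,"claw":1},
  ],
)

```text
clock: 13.78
eef_pos: [0.5437, -0.1518, 0.0876]
orientation: [0.001, 0.681, 0.732, -0.0]
wrist_force: [-2.2, -0.2, 9.0]
opening: 0.0097
gripper_force: 60.4
```

```bash
python3 -c "
from h import *
st()"
```

```text
13.78 [ 0.5437 -0.1518  0.0876] yaw 1.6429 tilt [ 0.0007 -0.0001] F [-2.2347 -0.2131  8.9735] M [-0.0644  0.4602 -0.0818] 60.36437273025513 j6 -0.4792738033919161
```

Request:
play_rows(
  steps=[
    {"wx":0,"wy":0,"wz":0,"tx":0,"ty":0,"tz":-1.3,"claw":1},
    {"wx":0,"wy":0,"wz":0,"tx":0,"ty":0,"tz":-1.3,"claw":1},
    {"wx":0,"wy":0,"wz":0,"tx":0,"ty":0,"tz":-1.2,"claw":1},
    {"wx":0,"wy":0,"wz":0,"tx":0,"ty":0,"tz":-1.2,"claw":1},
    {"wx":0,"wy":0,"wz":0,"tx":0,"ty":0,"tz":0,"claw":1},
  ],
)

```text
clock: 14.2
eef_pos: [0.5436, -0.1518, 0.0924]
orientation: [0.001, 0.68, 0.733, -0.0]
wrist_force: [-1.5, -0.7, 6.7]
opening: 0.0096
gripper_force: 60.0
```

Request:
play_rows(
  steps=[
    {"wx":0,"wy":0,"wz":0,"tx":0,"ty":0,"tz":-0.5,"claw":1},
    {"wx":0,"wy":0,"wz":0,"tx":0,"ty":0,"tz":-0.5,"claw":1},
    {"wx":0,"wy":0,"wz":0,"tx":0,"ty":0,"tz":0,"claw":1},
  ],
)

```text
clock: 14.45
eef_pos: [0.5437, -0.1518, 0.0931]
orientation: [0.0, 0.68, 0.733, -0.0]
wrist_force: [-1.1, -1.6, 6.0]
opening: 0.0099
gripper_force: 59.8
```

```bash
python3 -c "
from h import *
st()"
```

```text
14.45 [ 0.5437 -0.1518  0.0931] yaw 1.6458 tilt [ 0.0005 -0.0001] F [-1.1251 -1.624   6.0421] M [-0.3089  0.1755 -0.0554] 59.817379117012024 j6 -0.4823448723607904
```

Request:
play_rows(
  steps=[
    {"wx":0,"wy":0,"wz":0,"tx":0,"ty":0,"tz":-0.5,"claw":1},
    {"wx":0,"wy":0,"wz":0,"tx":0,"ty":0,"tz":0,"claw":1},
  ],
)

```text
clock: 14.62
eef_pos: [0.5436, -0.1518, 0.0933]
orientation: [0.0, 0.68, 0.733, -0.0]
wrist_force: [-0.6, -2.6, 3.6]
opening: 0.0097
gripper_force: 59.4
```

Request:
play_rows(
  steps=[
    {"wx":0,"wy":0,"wz":0,"tx":0,"ty":0,"tz":-0.4,"claw":1},
    {"wx":0,"wy":0,"wz":0,"tx":0,"ty":0,"tz":0,"claw":1},
  ],
)

```text
clock: 14.78
eef_pos: [0.5436, -0.1517, 0.0934]
orientation: [0.0, 0.68, 0.733, -0.0]
wrist_force: [1.3, -4.0, -1.3]
opening: 0.0102
gripper_force: 58.8
```

Request:
play_rows(
  steps=[
    {"wx":0,"wy":0,"wz":0,"tx":0,"ty":0,"tz":0.3,"claw":0.8},
    {"wx":0,"wy":0,"wz":0,"tx":0,"ty":0,"tz":0,"claw":0.7},
    {"wx":0,"wy":0,"wz":0,"tx":0,"ty":0,"tz":0,"claw":0.55},
    {"wx":0,"wy":0,"wz":0,"tx":0,"ty":0,"tz":0,"claw":0.5},
    {"wx":0,"wy":0,"wz":0,"tx":0,"ty":0,"tz":0,"claw":0.5},
    {"wx":0,"wy":0,"wz":0,"tx":0,"ty":0,"tz":-10,"claw":0.5},
    {"wx":0,"wy":0,"wz":0,"tx":0,"ty":0,"tz":-20,"claw":0.5},
    {"wx":0,"wy":0,"wz":0,"tx":0,"ty":0,"tz":-30,"claw":0.5},
    {"wx":0,"wy":0,"wz":0,"tx":0,"ty":0,"tz":-30,"claw":0.5},
    {"wx":0,"wy":0,"wz":0,"tx":0,"ty":0,"tz":-30,"claw":0.5},
  ],
)

```text
clock: 15.62
eef_pos: [0.5432, -0.1511, 0.2156]
orientation: [0.0, 0.68, 0.733, 0.0]
wrist_force: [0.4, 0.3, -0.7]
opening: 0.0428
gripper_force: 0.0
```

Request:
play_rows(
  steps=[
    {"wx":0,"wy":0,"wz":0,"tx":-35,"ty":0,"tz":-10,"claw":0.5},
    {"wx":0,"wy":0,"wz":0,"tx":-35,"ty":0,"tz":-10,"claw":0.5},
    {"wx":0,"wy":0,"wz":0,"tx":-35,"ty":0,"tz":0,"claw":0.5},
    {"wx":0,"wy":0,"wz":0,"tx":-35,"ty":0,"tz":0,"claw":0.5},
    {"wx":0,"wy":0,"wz":0,"tx":-35,"ty":0,"tz":0,"claw":0.5},
    {"wx":0,"wy":0,"wz":0,"tx":0,"ty":0,"tz":0,"claw":0.5},
    {"wx":0,"wy":0,"wz":0,"tx":0,"ty":0,"tz":0,"claw":0.5},
    {"wx":0,"wy":0,"wz":0,"tx":0,"ty":0,"tz":0,"claw":0.5},
  ],
)

```text
clock: 16.28
eef_pos: [0.5564, -0.3253, 0.2338]
orientation: [-0.0, 0.68, 0.733, 0.0]
wrist_force: [-0.1, -0.3, -0.3]
opening: 0.0426
gripper_force: 0.0
```

```bash
python3 -c "
from h import *
st()
s=camera('side');t=camera('top');cv2.imwrite('pics/e.png',cv2.resize(np.hstack([crop(t,455,240,40,5),crop(s,322,335,40,5)])[:,:,::-1],(800,400)))"
```

```text
16.28 [ 0.5564 -0.3253  0.2338] yaw 1.6455 tilt [-0.0003  0.0002] F [-0.086  -0.3113 -0.281 ] M [ 0.0373 -0.0069 -0.0046] 0.0 j6 -0.7228973240731511
```

View pics/e.png

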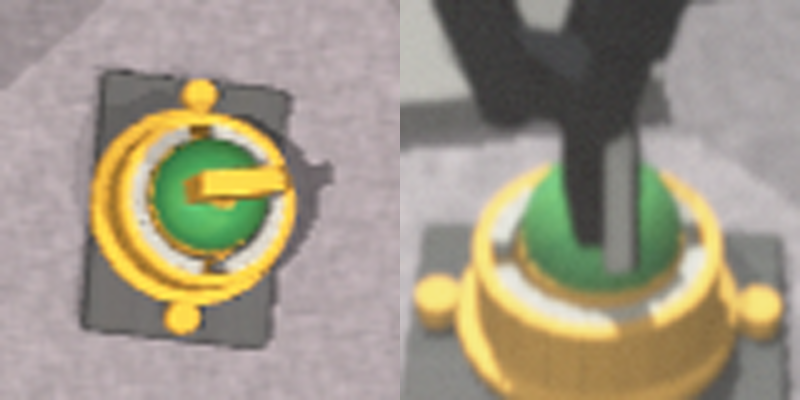

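```bash
python3 -c "
from h import *
for z in(.03,.05,.07,.099):
    p=proj('top',[.543,-.1515,z]);print(z,(p[0]-415)*5,(p[1]-200)*5)
for d in(-.017,.017):
    p=proj('top',[.543,-.1515+d,.099]);print((p[0]-415)*5,(p[1]-200)*5)"
```

```text
0.03 194.2873345666294 199.6299503614604
0.05 207.29842463309353 194.25650208273169
0.07 220.78699408278425 188.68585965986725
0.099 241.24869946771184 180.2353827959888
281.31013811129407 179.88495006613277
201.16814244351133 180.58598276163437
```

```bash
python3 -c "
from workcell import ticket
print(ticket.job_done())"
```

```text
the job is handed in; nothing more can be done
None
```

The dome is in the socket: pressed down at about 11 N, turned a quarter turn clockwise, sprung up and held at the locked height (about 9.5 mm below rim rest), upright and released, and the job was handed in at about 16 s; the hand-in gave no verdict.

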